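# Fit the spacer rings and press the keyed shaft into the pulley hub

## Task

Slide the black ring and then the brass ring over the round nose of the red pulley hub, each fully home. Then take the shaft from its wooden stand by its blue square end, put it into the hub, turn it under a light push until its key slips into the keyway, and push it fully home against the spring until its flange presses on the brass ring. Finish still gripping the shaft and pushing it down (the spring lifts it if you let go), with the rings in place and the other things on the bench left where they are.

Things in the scene. Friction and masses are not known exactly. Their poses are not given: they have to be found in the camera images.
- seat (a point): centre of the flat upper face of the red pulley (124 mm wide), on the hub axis, 42 mm above the bench; z up. Pulley and hub are fixed (they do not turn) on a dark steel plate 140 x 140 x 12 mm; x of this point is the plate's x, towards its yellow stripe
- nose_top (a point): centre of the mouth of the hub's aluminium nose (39 mm wide, 30 mm high above the pulley face); axes as the seat. Bore 22 mm wide and 60 mm deep with one keyway 10.4 mm wide, out to 16 mm from the axis, over its full depth. The keyway's direction differs each time, within 0.45 rad either side of the plate's x: seen from above or felt
- black_mid (a point): centre (half-way up) of the loose black ring: 58 mm wide, hole 43 mm, 18 mm thick, lying flat on the bench; z is its axis. Home: lying on the pulley face around the nose
- brass_mid (a point): centre (half-way up) of the loose brass ring: 58 mm wide, hole 43 mm, 14 mm thick, lying flat on the bench; z is its axis. Home: lying on the black ring; the two stack 2 mm higher than the nose
- shaft_grip (a point): centre of the blue square grip (24 x 24 mm, 34 mm high, flats square to x and y) on top of the steel shaft (about 0.32 kg); z up, x towards the key (yellow marks on grip and flange). Below it a flange 54 mm wide, 6 mm thick, underside 23 mm below this point. Starts with the flange on the stand. 89 mm above the seat when the key meets the nose, 55 mm when fully home
- shaft_tip (a point): lower end of the shaft, on its axis, 50 mm below the flange underside; axes as the grip. The shaft is 20 mm wide, its last 5 mm tapered. The key, 8 mm wide, reaches 14.5 mm from the axis and begins 14 mm above this end, so the end enters the bore before the key meets the nose
- stand_mid (a point): centre of the top of the wooden stand, a fixed block 90 x 90 x 60 mm with a 32 mm hole that holds the shaft upright
- ejector (a joint): spring plunger at the bottom of the bore, metres pressed down: 0 free; the shaft meets it 8 mm before home and presses it about 0.008 when home. Pushes up with 5.4 N free and about 13 N at home
- wrench: bystander: steel wrench; leave it
- brush: bystander: hand brush; leave it
- hammer: bystander: hammer; leave it
- spray: bystander: blue spray can, 60 mm wide, 170 mm high; leave it
- tin: bystander: open metal tin, 76 mm wide, 85 mm high; leave it
- horseshoe: bystander: dark iron horseshoe, about 130 mm; leave it

How it is judged:
On the way, in this order (a step that is already met when the one before it is completed fails the run):
1. the black ring is home on the pulley face, around the nose (z of black_mid in the frame of seat between 0.0065 and 0.0115 m and horizontal distance between black_mid and seat below 0.004 m and angle between black_mid's own z axis and vertical below 0.1 rad), for 0.2 s.
2. the brass ring is home on the black ring (all of step 1 and z of brass_mid in the frame of seat between 0.0225 and 0.0275 m and horizontal distance between brass_mid and seat below 0.004 m and angle between brass_mid's own z axis and vertical below 0.1 rad), for 0.2 s.
3. the shaft end stands in the bore (horizontal distance between shaft_grip and seat below 0.006 m and z of shaft_grip in the frame of seat below 0.098 m), for 0.05 s.
At the end, for the whole second after the job is handed in: Both rings in order within 2.5 mm of home in height and 4 mm of the axis; shaft upright, within 2.5 mm of home and 4 mm of the axis, ejector pressed over 5 mm, flange pressing on the brass ring (over 1 N), fingers gripping the shaft (over 3 N) (all of step 2 and z of shaft_grip in the frame of seat between 0.0525 and 0.0575 m and horizontal distance between shaft_grip and seat below 0.004 m and angle between shaft_grip's own z axis and vertical below 0.08 rad and value of joint ejector above 0.005 m and contact force between the fingers and shaft above 3 N and contact force between shaft and ring_brass above 1 N); the arm keeps its last pose, push and grip.
It fails at once if a bystander is moved more than 40 mm (distance of any of wrench, brush, hammer, spray, tin, horseshoe from where it was at the start of the episode above 0.04 m).
It also fails if it takes over 72 s, if anything falls off the work surface, if the arm or the gripper's body presses on something with over 40 N, if the wrist force passes 120 N, or if a joint passes its speed limit or range.

## Robot

A 6-joint arm with a two-finger parallel gripper is mounted at the origin on the work surface. World frame = base frame: x ahead of the robot, y to its left, z up, the work surface at z = 0. Lengths are in m, angles in rad, forces in N, time in s.
With the tool pointing down it reaches from about 0.4 to 0.825 m from the base axis. Payload 7 kg.
Tool frame: the origin (TCP) lies at the centre of the arm's flange, where the gripper is bolted on; the fingertips stand 178 mm ahead of it and the grasp point (between the pads) lies 159 mm ahead of it; z points along the fingers, y is the direction in which the jaws open and shut (so a half turn about z gives the same grasp; the last joint's range is limited). The gripper opens to 88 mm and grips with 3 to 60 N. Pads are 19 mm wide; open, the fingers measure 130 mm over their backs; the gripper's body (78 mm by 193 mm) begins 47 mm behind the grasp point.
Start: joints at [0.288, 0.359, 0.012, 0, -1.224, -0.288], TCP at [0.675, -0, 0.405] pointing down, gripper open.
Joint ranges: [-3.07, 3.07], [-1.43, 2.12], [-1.02, 1.25], [-3.03, 1.67], [-3.05, -0], [-3.03, 3.03]. Speed limits (rad/s): [2.39, 2.39, 3.01, 3.14, 3.14, 3.14].

## Interface

Orientations are given as [roll, pitch, yaw] about the fixed x, y, z axes, in that order (R = Rz(yaw) Ry(pitch) Rx(roll)).
In Python, from station import * gives the robot as it stands.
- The arm moves only by the tool send_rows, never from a script. Its argument "motion" is a list of rows, each an object with "offset": the shift along the tool's x, y, z in cm, a list of three; "turn": the turn about the tool's z in degrees. In form: [{"offset": [x, y, z], "turn": turn}, ...]. A call has 1 to 8 rows; each row is the pose to reach, as a shift and turn from the pose commanded when the call began, along the tool's axes at that moment; what a row does not reach only later rows make up. A row lasts 1/10 s, in which the tool goes at most 50 mm and 8.59 degrees, less where a joint would pass 70% of its speed; a pose out of reach is approached as far as the arm can. A call with a gripper value outside its range is refused whole. "hand" is the opening, from -1 (shut) to 1 (fully open), set as the call begins (left out, the last holds). The fingers move at their own pace and stop on an object; "squeeze" is the grip in N (left out, the last holds). Time passes only in rows, so rows that repeat a pose let the fingers close. It gives the time, the measured TCP pose, the force and the opening at its end, in the units of the state.
- get_state(): the state, without advancing time (a new reading comes with each control period).
- grab_frame(name): name is "scene" or "side" or "wrist"; returns a dict with "frame" (420x560x3 uint8, blue, green, red), "range_z" (420x560 float32, m along the optical axis (not along the pixel's ray), 0 where there is no reading), "vertical_fov" (degrees; the focal length in pixels is half the picture's height over the tangent of half this angle, whatever the lens; pixels are square), "cx", "cy" (the principal point, pixels), "cam_to_world" (4x4, takes a point from camera to world coordinates). Camera axes: x right, y up, looking along -z (the intrinsics and any distortion apply to the point x, -y, -z); pixel columns grow to the right and rows downward; lengths in m; the calibration is good to about 2 mm. A picture is of the moment at which its call begins.
- job_done(): hands the job in, once; it reports no verdict.
The state is a dict: "t": time; "q": joint angles; "qd": joint speeds; "joint_efforts": joint torques, N m; "eef_pos": TCP position; "ee_rot": TCP orientation; "force": force on the tool from outside, world axes, zero at the start; "moment": the same for the moment, N m; "width": finger opening in m.
Only numpy, scipy, OpenCV 4.12 (cv2) and the standard library are available. Lean on these libraries where they do the work, as an engineer would, in place of code of your own. Each camera call takes 0.05 s, during which the arm holds its last target. There are 200 camera calls.

## Working session

There is one attempt and no reset: what is moved stays moved. The work goes in short steps, Python scripts to look and compute and a tool call to move; the robot and the scene stay as the last step left them, time stands still between calls to the robot, and variables do not carry over. Pictures are saved under pics/ and viewed, about 8 in all and at most 12, crops included, and the job is handed in when it is done.

Besides the shell and the picture viewer there is one more tool, called after "Call:" by a JSON object that holds its "method" and its "body". send_rows: Moves the arm, as the interface text tells. Its arguments: {"type":"object","properties":{"motion":{"type":"array"},"hand":{"type":"number"},"squeeze":{"type":"number"}},"required":["motion"]}

```bash
mkdir -p pics; ls; python3 - <<'E'
from station import *
import cv2, numpy as np, json
s=get_state(); print({k:np.round(v,4).tolist() for k,v in s.items()})
for n in ("scene","side","wrist"):
    f=grab_frame(n); np.save(f"/tmp/{n}.npy",f,allow_pickle=True)
    cv2.imwrite(f"pics/{n}0.png",f["frame"]); print(n,f["vertical_fov"],f["cx"],f["cy"],{k:v for k,v in f.items() if k not in("frame","range_z","vertical_fov","cx","cy")})
E
```

```text
pics
{'t': 0.0, 'q': [0.2881, 0.3594, 0.011, -0.0003, -1.2241, -0.2881], 'qd': [0.0006, -0.0005, -0.0012, 0.0024, 0.0005, 0.0009], 'joint_efforts': [-0.0008, -58.2727, 29.3058, 6.9975, 0.0069, -0.0002], 'eef_pos': [0.6748, -0.0, 0.4037], 'ee_rot': [3.1399, -0.0002, -1.5709], 'force': [-0.6287, -0.2146, -0.0679], 'moment': [-0.0285, 0.0246, -0.0137], 'width': 0.0878}
scene 43.88161705702848 272.36877585268985 202.30207668436827 {'cam_to_world': array([[-0.2502146 , -0.60168209,  0.75853234,  1.73459524],
       [ 0.96814131, -0.1633777 ,  0.18976338,  0.31814699],
       [ 0.00975004,  0.78184806,  0.62339277,  1.07085094],
       [ 0.        ,  0.        ,  0.        ,  1.        ]])}
side 46.007937049997324 279.6766955565148 212.05385588432864 {'cam_to_world': array([[ 0.99644816,  0.05546361, -0.0633629 ,  0.41960177],
       [-0.08301368,  0.77329923, -0.62858335, -0.78238024],
       [ 0.01413499,  0.63161071,  0.77515683,  1.04481051],
       [ 0.        ,  0.        ,  0.        ,  1.        ]])}
wrist 59.128108780105435 276.0742837468828 207.7912247806903 {'cam_to_world': array([[-9.99997663e-01, -1.08856981e-03,  1.86808763e-03,
         6.75264479e-01],
       [ 5.09843453e-04, -9.58367607e-01, -2.85536809e-01,
        -7.74014152e-02],
       [ 2.10114142e-03, -2.85535189e-01,  9.58365922e-01,
         3.83855239e-01],
       [ 0.00000000e+00,  0.00000000e+00,  0.00000000e+00,
         1.00000000e+00]])}
```

View pics/scene0.png

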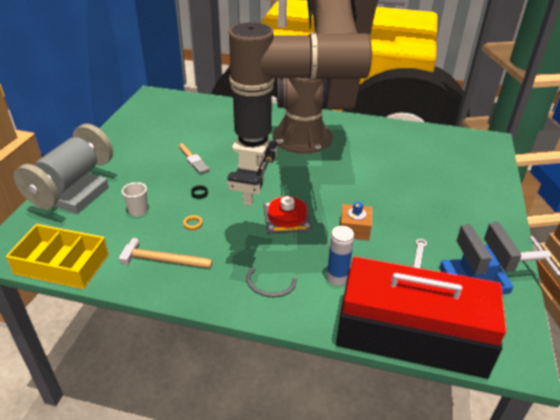

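View pics/wrist0.png

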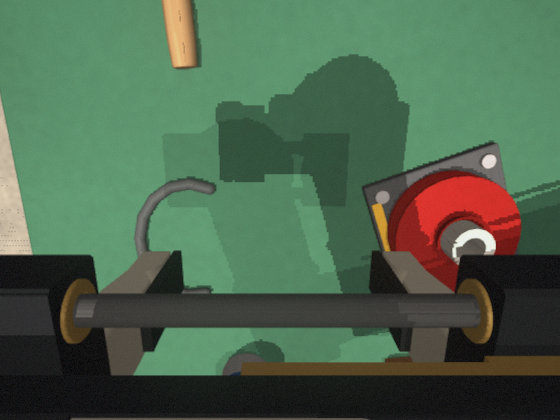

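The scene view shows the black ring at (200,191), the brass ring at (193,222), the hub at (287,204), and the stand with the shaft at (357,213). The wrist view shows the pulley at (455,240), with its stripe at (380,225).

```bash
cat > h.py <<'E'
from station import *
import cv2, numpy as np
def rays(f,uv):
    uv=np.atleast_2d(uv).astype(float); F=f["frame"].shape[0]/2/np.tan(np.radians(f["vertical_fov"]/2))
    d=np.c_[(uv[:,0]-f["cx"])/F,-(uv[:,1]-f["cy"])/F,-np.ones(len(uv))]
    T=f["cam_to_world"]; return T[:3,3],d@T[:3,:3].T
def onplane(f,uv,z):
    o,d=rays(f,uv); return o+d*((z-o[2])/d[:,2])[:,None]
def cloud(f):
    v,u=np.mgrid[:420,:560]; o,d=rays(f,np.c_[u.ravel(),v.ravel()])
    return (o+d*f["range_z"].reshape(-1,1)).reshape(420,560,3)
def circ(p):
    A=np.c_[2*p[:,:2],np.ones(len(p))]; s=np.linalg.lstsq(A,(p[:,:2]**2).sum(1),rcond=None)[0]
    return s[:2],np.sqrt(s[2]+s[:2]@s[:2])
def look(n,save=None):
    f=grab_frame(n)
    if save: cv2.imwrite(f"pics/{save}.png",f["frame"])
    return f
E
python3 - <<'E'
from h import *
for n in("scene","side"):
    f=np.load(f"/tmp/{n}.npy",allow_pickle=True).item(); P=cloud(f); hsv=cv2.cvtColor(f["frame"],cv2.COLOR_BGR2HSV)
    if n=="scene":
        for nm,(u,v) in dict(black=(200,191),brass=(193,222),hub=(287,202),grip=(358,208)).items():
            print(nm, onplane(f,(u,v),dict(black=.009,brass=.007,hub=.072,grip=.1)[nm]).round(4),P[v,u].round(4))
    np.save(f"/tmp/P{n}.npy",P)
    # range of table depth check
    g=(hsv[...,0]>60)&(hsv[...,0]<85)&(hsv[...,1]>100)&(f["range_z"]>0); print(n,'table z',np.percentile(P[g][:,2],[5,25,50,75,95]).round(4))
E
```

```text
black [[ 0.4473 -0.2544  0.009 ]] [ 0.4331 -0.2607 -0.0027]
brass [[ 0.6004 -0.2199  0.007 ]] [ 0.5917 -0.224  -0.0011]
hub [[0.506  0.0572 0.072 ]] [0.4811 0.0519 0.0518]
grip [[0.5131 0.2736 0.1   ]] [0.5083 0.2734 0.0962]
scene table z [-0.0088 -0.0037 -0.0017  0.0002  0.0038]
side table z [-0.0055 -0.0031 -0.0016 -0.0002  0.0019]
```

View pics/side0.png

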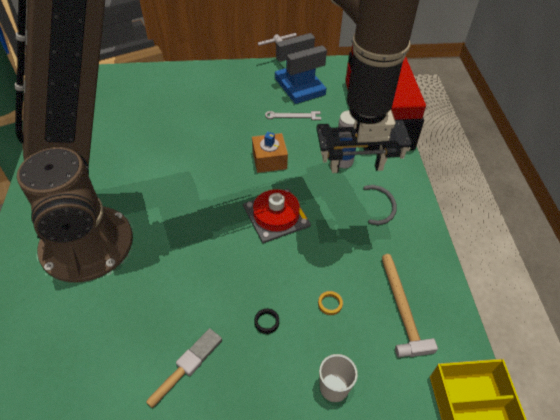

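The side view shows the black ring at (267,321), the brass ring at (331,302), the nose at (276,200) and the shaft grip at (270,138). The stripe is on the right of the plate, near (301,213). I'll get rough positions from two rays each.

```bash
python3 - <<'E'
from h import *
fs={n:np.load(f"/tmp/{n}.npy",allow_pickle=True).item() for n in("scene","side")}
roi={"black":{"scene":(200,191,16),"side":(267,321,20)},"brass":{"scene":(193,222,16),"side":(331,302,20)},"blue":{"scene":(358,208,12),"side":(270,139,14)}}
def mask(f,nm):
    h=cv2.cvtColor(f["frame"],cv2.COLOR_BGR2HSV)
    if nm=="black": return h[...,2]<50
    if nm=="brass": return (h[...,0]>10)&(h[...,0]<35)&(h[...,1]>120)&(h[...,2]>90)
    return (h[...,0]>95)&(h[...,0]<130)&(h[...,1]>90)
for nm,r in roi.items():
    o=[];d=[]
    for n,(u,v,w) in r.items():
        m=np.zeros((420,560),np.uint8); m[v-w:v+w,u-w:u+w]=mask(fs[n],nm)[v-w:v+w,u-w:u+w]*255
        c=max(cv2.findContours(m,0,1)[0],key=cv2.contourArea); x,y,ww,hh=cv2.boundingRect(c)
        M=cv2.moments(cv2.convexHull(c)); uv=(M["m10"]/M["m00"],M["m01"]/M["m00"])
        z=dict(black=.009,brass=.007,blue=.083)[nm]
        print(nm,n,np.round(uv,1),(ww,hh),onplane(fs[n],uv,z).round(4)); a,b=rays(fs[n],uv);o.append(a);d.append(b[0])
    t=np.linalg.lstsq(np.c_[d[0],-d[1]],o[1]-o[0],rcond=None)[0]; p,q=o[0]+t[0]*d[0],o[1]+t[1]*d[1]; print("  tri",((p+q)/2).round(4),"gap",np.linalg.norm(p-q).round(4))
print("nose",onplane(fs["scene"],(287.5,201.5),.072),onplane(fs["side"],(276,200),.072))
E
```

```text
black scene [199.  191.9] (15, 11) [[ 0.4531 -0.2558  0.009 ]]
black side [266.4 321. ] (24, 25) [[ 0.4472 -0.2609  0.009 ]]
  tri [ 0.4473 -0.2584  0.0041] gap 0.0001
brass scene [192.3 222.4] (19, 14) [[ 0.6029 -0.2211  0.007 ]]
brass side [330.  302.4] (25, 24) [[ 0.6    -0.2235  0.007 ]]
  tri [ 0.6004 -0.2223  0.0047] gap 0.0001
blue scene [357.4 207.2] (11, 14) [[0.4882 0.2706 0.083 ]]
blue side [269.  138.6] (9, 15) [[0.4903 0.2691 0.083 ]]
  tri [0.4898 0.2701 0.0833] gap 0.002
nose [[0.5031576  0.05809445 0.072     ]] [[0.49296903 0.0472684  0.072     ]]
```

Call:
{"method": "send_rows", "body": {"motion": [{"offset": [-2.5, 4.4, 1.2], "turn": 0}, {"offset": [-5, 8.8, 2.5], "turn": 0}, {"offset": [-7.5, 13.2, 3.7], "turn": 0}, {"offset": [-10, 17.5, 5], "turn": 0}, {"offset": [-10, 17.5, 5], "turn": 0}, {"offset": [-10, 17.5, 5], "turn": 0}, {"offset": [-10, 17.5, 5], "turn": 0}]}}

```text
t: 0.85
eef_pos: [0.5006, 0.1002, 0.3552]
ee_rot: [-3.141, 0.0, -1.57]
force: [1.1, 0.5, -1.3]
width: 0.0871
```

```bash
python3 - <<'E'
from h import *
s=get_state(); print(s["t"],s["eef_pos"],s["ee_rot"])
f=look("wrist"); np.save("/tmp/hub.npy",f,allow_pickle=True)
cv2.imwrite("pics/hub1.png",cv2.resize(f["frame"][20:300,120:460],None,fx=2.2,fy=2.1,interpolation=2))
E
```

```text
0.85 [0.50063164 0.10019046 0.3551989 ] [-3.14053174e+00  2.15200261e-04 -1.57002277e+00]
```

View pics/hub1.png

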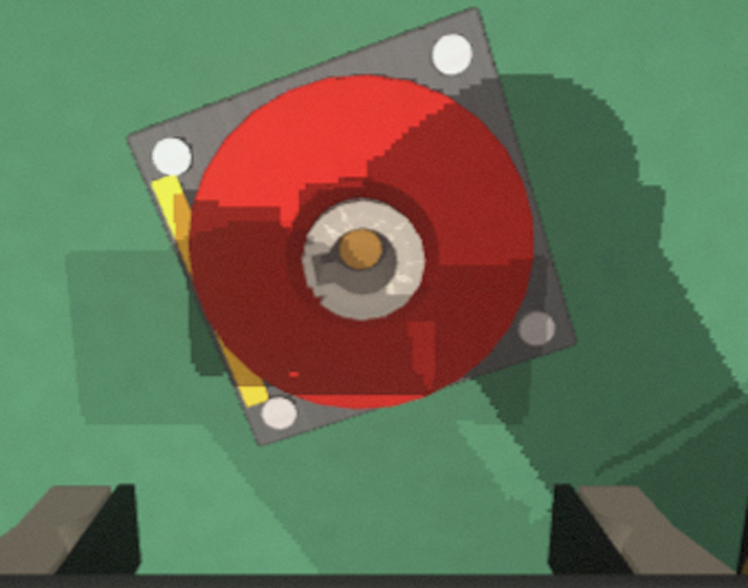

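The crop shows the nose ring centred near (363,259), with the keyway opening to the left and slightly down, near (312,272). The stripe edge runs from (128,135) to (260,445). I'll measure the plate yaw, the hub centre and the keyway direction.

```bash
cat > hubm.py <<'E'
from h import *
f=np.load("/tmp/hub.npy",allow_pickle=True).item(); im=f["frame"]; h=cv2.cvtColor(im,cv2.COLOR_BGR2HSV)
red=(((h[...,0]<8)|(h[...,0]>172))&(h[...,1]>150)&(h[...,2]>60)).astype(np.uint8)
c=max(cv2.findContours(red,0,1)[0],key=cv2.contourArea); hull=cv2.convexHull(c)[:,0]
print("pulley",circ(onplane(f,c[:,0],.042)))
E=cv2.fitEllipse(c); print(E, onplane(f,E[0],.042))
# nose: unsaturated inside pulley
cc=np.array([120+363/2.2,20+259/2.1]); v,u=np.mgrid[:420,:560]; near=np.hypot(u-cc[0],v-cc[1])<36
m=((h[...,1]<90)&near).astype(np.uint8); c=max(cv2.findContours(m,0,1)[0],key=cv2.contourArea)
p=onplane(f,cv2.convexHull(c)[:,0],.072); print("nose",circ(p))
y=((h[...,0]>20)&(h[...,0]<35)&(h[...,1]>130)&(u<250)).astype(np.uint8)
# rectified top view, 0.25 mm/px, at z=.072
import sys
x0,y0=(float(a) for a in sys.argv[1:3]) if len(sys.argv)>2 else circ(p)[0]
g=np.arange(-24,24,.125)/1000; X,Y=np.meshgrid(x0+g,y0+g)
W=np.c_[X.ravel(),Y.ravel(),np.full(X.size,.072)]; T=np.linalg.inv(f["cam_to_world"]); q=W@T[:3,:3].T+T[:3,3]
F=210/np.tan(np.radians(f["vertical_fov"]/2)); mx=(f["cx"]-F*q[:,0]/q[:,2]).reshape(X.shape).astype(np.float32); my=(f["cy"]+F*q[:,1]/q[:,2]).reshape(X.shape).astype(np.float32)
R=cv2.remap(im,mx,my,cv2.INTER_CUBIC); cv2.imwrite("pics/nose_rect.png",cv2.flip(R,0)[:,:].repeat(1,0))
G=cv2.cvtColor(R,cv2.COLOR_BGR2GRAY).astype(float)
for a in range(-40,70,4):
    print(a,[int(cv2.getRectSubPix(G.astype(np.float32),(3,3),(192+8*r*np.cos(np.radians(a)),192+8*r*np.sin(np.radians(a)))).mean()) for r in(12,13,14,15,17,18)])
d=f["range_z"]; 
# plate edges: stripe minAreaRect
ys=np.argwhere(y)[:,::-1]; vx=cv2.fitLine(onplane(f,ys,.012)[:,:2].astype(np.float32),cv2.DIST_HUBER,0,.01,.01).ravel(); print("stripe",len(ys),vx,"normal yaw",np.degrees(np.arctan2(vx[1],vx[0])))
E
python3 hubm.py
```

```text
pulley (array([0.4952429 , 0.05431689]), np.float64(0.060785010248120504))
((283.8092956542969, 134.6070556640625), (155.32302856445312, 157.68280029296875), 7.132824420928955) [[0.49524429 0.05066741 0.042     ]]
nose (array([0.4952818 , 0.05404429]), np.float64(0.019798685660693458))
-40 [207, 210, 212, 202, 186, 185]
-36 [196, 193, 190, 189, 185, 184]
-32 [185, 188, 190, 187, 182, 186]
-28 [187, 188, 188, 190, 185, 180]
-24 [170, 164, 156, 165, 174, 144]
-20 [143, 143, 146, 143, 120, 103]
-16 [143, 146, 147, 145, 137, 123]
-12 [105, 127, 140, 144, 141, 143]
-8 [68, 80, 101, 122, 141, 139]
-4 [61, 65, 81, 88, 133, 138]
0 [65, 69, 81, 84, 136, 146]
4 [76, 77, 83, 83, 138, 141]
8 [94, 92, 86, 81, 142, 142]
12 [100, 95, 89, 82, 142, 144]
16 [97, 96, 90, 85, 142, 145]
20 [98, 98, 98, 87, 140, 143]
24 [98, 101, 98, 97, 133, 140]
28 [98, 98, 97, 96, 118, 138]
32 [97, 94, 99, 113, 136, 142]
36 [102, 112, 136, 141, 139, 140]
40 [122, 140, 144, 144, 138, 124]
44 [130, 142, 144, 144, 123, 94]
48 [136, 142, 143, 145, 139, 138]
52 [136, 140, 142, 145, 141, 138]
56 [136, 143, 143, 145, 141, 138]
60 [139, 143, 144, 144, 141, 139]
64 [136, 141, 143, 144, 140, 139]
68 [135, 143, 142, 146, 141, 138]
stripe 319 [ 0.3070557  -0.95169157  0.55815184  0.06896411] normal yaw -72.11812
```

View pics/nose_rect.png

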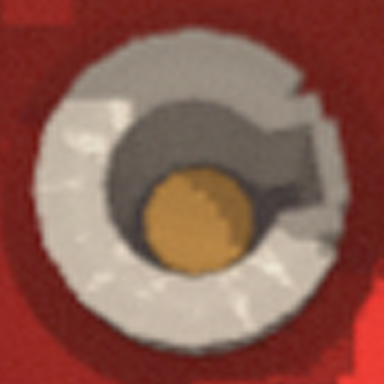

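The hub centre is (0.4953, 0.0542) from both the nose and the pulley. The keyway is at +12.5° in world axes, plausible against a plate yaw of about 18°. Next I'll view both rings.

Call:
{"method": "send_rows", "body": {"motion": [{"offset": [4.8, -0.3, 0], "turn": 0}, {"offset": [9.6, -0.6, 0], "turn": 0}, {"offset": [14.4, -0.9, 0], "turn": 0}, {"offset": [19.2, -1.2, 0], "turn": 0}, {"offset": [24.0, -1.5, 0], "turn": 0}, {"offset": [29, -1.9, 0], "turn": 0}, {"offset": [29, -1.9, 0], "turn": 0}, {"offset": [29, -1.9, 0], "turn": 0}]}}

```text
t: 1.7
eef_pos: [0.5192, -0.1924, 0.354]
ee_rot: [3.141, -0.0, -1.576]
force: [0.4, 0.7, -0.2]
width: 0.0877
```

Call:
{"method": "send_rows", "body": {"motion": [{"offset": [0, 0, 0], "turn": 0}]}}

```text
t: 1.8
eef_pos: [0.5192, -0.1903, 0.3544]
ee_rot: [3.141, 0.0, -1.572]
force: [-0.7, 0.4, 0.4]
width: 0.0878
```

```bash
python3 - <<'E'
from h import *
s=get_state(); print(s["t"],s["eef_pos"],s["ee_rot"],s["force"])
f=look("wrist","rings1"); np.save("/tmp/rings.npy",f,allow_pickle=True)
h=cv2.cvtColor(f["frame"],cv2.COLOR_BGR2HSV); v,u=np.mgrid[:420,:560]
for nm,m,z in(("black",(h[...,2]<55),.018),("brass",(h[...,0]>10)&(h[...,0]<32)&(h[...,1]>140)&(h[...,2]>90),.014)):
    cs,hi=cv2.findContours((m&(v<250)).astype(np.uint8),cv2.RETR_CCOMP,cv2.CHAIN_APPROX_NONE)
    for i,c in enumerate(cs):
        if cv2.contourArea(c)>400:
            a=onplane(f,c[:,0],z); e=circ(a); print(nm,"hole" if hi[0][i][3]>=0 else "outer",cv2.boundingRect(c),e[0].round(4),e[1].round(4))
E
```

```text
1.8 [ 0.51923412 -0.19030878  0.35437742] [ 3.14114365e+00  6.48839159e-05 -1.57183380e+00] [-0.71911692  0.39691617  0.43951223]
black outer (324, 73, 71, 72) [ 0.4506 -0.2581] 0.0285
black hole (333, 82, 50, 54) [ 0.4519 -0.2583] 0.0202
brass outer (149, 119, 66, 66) [ 0.601  -0.2225] 0.0279
brass hole (156, 126, 52, 52) [ 0.601  -0.2225] 0.0217
```

View pics/rings1.png

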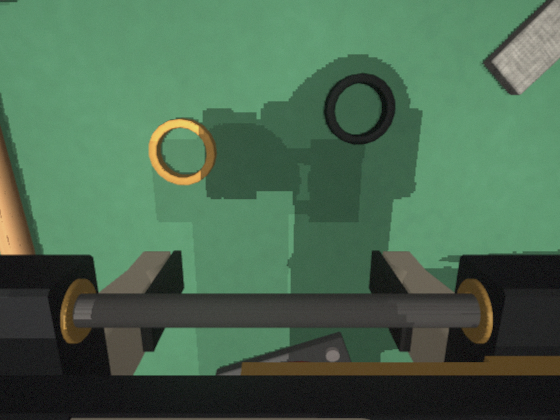

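The picture shows the brass ring at (182,152) and the black ring at (360,108), with free space around both. Picking the black ring with the jaws along world x.

Call:
{"method": "send_rows", "body": {"motion": [{"offset": [2.3, 2.3, 3], "turn": 0}, {"offset": [4.6, 4.6, 6], "turn": 0}, {"offset": [6.8, 7.0, 9], "turn": 0}, {"offset": [6.8, 7.0, 12], "turn": 0}, {"offset": [6.8, 7.0, 15], "turn": 0}, {"offset": [6.8, 7.0, 16.5], "turn": 0}, {"offset": [6.8, 7.0, 17.3], "turn": 0}, {"offset": [6.8, 7.0, 17.3], "turn": 0}], "hand": 1}}

```text
t: 2.65
eef_pos: [0.4493, -0.2572, 0.1811]
ee_rot: [3.14, 0.0, -1.569]
force: [-0.4, 0.4, -0.4]
width: 0.0875
```

Call:
{"method": "send_rows", "body": {"motion": [{"offset": [0, 0, 0], "turn": 0}, {"offset": [0, 0, 0], "turn": 0}, {"offset": [0, 0, 0], "turn": 0}, {"offset": [0, 0, 0], "turn": 0}, {"offset": [0, 0, 0], "turn": 0}, {"offset": [0, 0, 0], "turn": 0}], "hand": -1, "squeeze": 15}}

```text
t: 3.25
eef_pos: [0.4491, -0.2581, 0.1822]
ee_rot: [-3.141, -0.0, -1.571]
force: [-0.1, 1.5, 6.4]
width: 0.0571
```

Call:
{"method": "send_rows", "body": {"motion": [{"offset": [0, 0, -4], "turn": 0}, {"offset": [0, 0, -8], "turn": 0}, {"offset": [-3, -0.5, -10], "turn": 0}, {"offset": [-7.5, -1.2, -10], "turn": 0}, {"offset": [-12, -1.8, -10], "turn": 0}, {"offset": [-16.5, -2.5, -10], "turn": 0}, {"offset": [-21, -3.2, -10], "turn": 0}, {"offset": [-24, -3.6, -10], "turn": 0}]}}

```text
t: 4.05
eef_pos: [0.485, -0.0156, 0.2817]
ee_rot: [-3.141, 0.0, -1.57]
force: [0.2, 0.5, -0.5]
width: 0.0573
```

Call:
{"method": "send_rows", "body": {"motion": [{"offset": [-4, -0.6, 0], "turn": 0}, {"offset": [-7.2, -1.0, 0], "turn": 0}, {"offset": [-7.2, -1.0, 0], "turn": 0}, {"offset": [-7.2, -1.0, 0], "turn": 0}]}}

```text
t: 4.45
eef_pos: [0.4947, 0.0546, 0.2813]
ee_rot: [3.141, -0.0, -1.569]
force: [0.7, -0.3, -1.0]
width: 0.0574
```

```bash
python3 - <<'E'
from h import *
s=get_state(); print(s["t"],s["eef_pos"],s["ee_rot"],s["force"],s["width"])
f=look("wrist","place1"); np.save("/tmp/pl.npy",f,allow_pickle=True)
E
```

```text
4.45 [0.49472521 0.05455035 0.28127839] [ 3.14070201e+00 -2.76624860e-04 -1.56924926e+00] [ 0.68462558 -0.28676058 -0.95872252] 0.05735471503927439
```

View pics/place1.png

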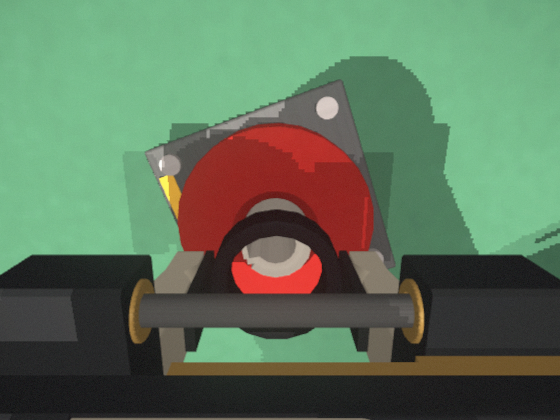

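The picture shows the ring held level and centred at u≈276, with the nose in view behind it at u≈275. I'll check the held ring's centre along the tool x axis.

```bash
python3 - <<'E'
from h import *
f=np.load("/tmp/pl.npy",allow_pickle=True).item(); g=f["frame"].max(2)
for u in(272,277,282): print(u,[ (v,int(g[v,u])) for v in list(range(204,242,2))+list(range(262,296,3))+list(range(326,346,2))])
for v,z in((210,.0991),(338,.1171)): print(onplane(f,(276,v),z))
print(f["range_z"][225,276], cloud(f)[[225,333],276])
E
```

```text
272 [(204, 129), (206, 130), (208, 129), (210, 53), (212, 32), (214, 37), (216, 35), (218, 39), (220, 37), (222, 46), (224, 45), (226, 47), (228, 47), (230, 43), (232, 47), (234, 43), (236, 82), (238, 127), (240, 130), (262, 141), (265, 187), (268, 189), (271, 184), (274, 183), (277, 232), (280, 237), (283, 237), (286, 237), (289, 237), (292, 236), (295, 69), (326, 73), (328, 46), (330, 45), (332, 54), (334, 52), (336, 52), (338, 71), (340, 166), (342, 167), (344, 169)]
277 [(204, 130), (206, 128), (208, 130), (210, 36), (212, 37), (214, 39), (216, 43), (218, 41), (220, 38), (222, 50), (224, 44), (226, 45), (228, 46), (230, 47), (232, 44), (234, 45), (236, 114), (238, 129), (240, 131), (262, 137), (265, 187), (268, 189), (271, 185), (274, 183), (277, 228), (280, 236), (283, 236), (286, 236), (289, 237), (292, 237), (295, 63), (326, 73), (328, 46), (330, 39), (332, 55), (334, 52), (336, 51), (338, 70), (340, 172), (342, 171), (344, 170)]
282 [(204, 129), (206, 130), (208, 128), (210, 67), (212, 36), (214, 41), (216, 37), (218, 39), (220, 42), (222, 46), (224, 46), (226, 42), (228, 42), (230, 45), (232, 44), (234, 45), (236, 65), (238, 127), (240, 130), (262, 171), (265, 186), (268, 189), (271, 186), (274, 184), (277, 237), (280, 237), (283, 237), (286, 237), (289, 237), (292, 237), (295, 68), (326, 73), (328, 44), (330, 41), (332, 55), (334, 52), (336, 48), (338, 65), (340, 170), (342, 170), (344, 168)]
[[0.4950307  0.02652787 0.0991    ]]
[[0.49499502 0.08179971 0.1171    ]]
0.15337376 [[0.49505214 0.02776838 0.11636879]
 [0.49499937 0.07865195 0.11782623]]
```

Call:
{"method": "send_rows", "body": {"motion": [{"offset": [0, 0, 1.5], "turn": 0}, {"offset": [0, 0, 2.7], "turn": 0}, {"offset": [0, 0, 3.3], "turn": 0}, {"offset": [0, 0, 3.9], "turn": 0}, {"offset": [0, 0, 4.5], "turn": 0}, {"offset": [0, 0, 5.0], "turn": 0}, {"offset": [0, 0, 5.5], "turn": 0}, {"offset": [0, 0, 5.5], "turn": 0}]}}

```text
t: 5.3
eef_pos: [0.4948, 0.0539, 0.226]
ee_rot: [3.141, -0.0, -1.571]
force: [-1.8, 0.5, -1.6]
width: 0.0574
```

Call:
{"method": "send_rows", "body": {"motion": [{"offset": [0, 0, 0.15], "turn": 0}, {"offset": [0, 0, 0.15], "turn": 0}]}}

```text
t: 5.5
eef_pos: [0.495, 0.054, 0.2252]
ee_rot: [-3.141, 0.0, -1.571]
force: [-0.4, -0.0, -0.6]
width: 0.0571
```

Call:
{"method": "send_rows", "body": {"motion": [{"offset": [0, 0, 0], "turn": 0}, {"offset": [0, 0, 0], "turn": 0}, {"offset": [0, 0, 0], "turn": 0}, {"offset": [0, 0, 0], "turn": 0}, {"offset": [0, 0, -2], "turn": 0}, {"offset": [0, 0, -5], "turn": 0}, {"offset": [0, 0, -9.5], "turn": 0}, {"offset": [-5, 0, -13], "turn": 0}], "hand": 1}}

```text
t: 6.3
eef_pos: [0.495, 0.093, 0.3516]
ee_rot: [-3.14, 0.0, -1.574]
force: [2.3, 1.1, -0.4]
width: 0.0874
```

Call:
{"method": "send_rows", "body": {"motion": [{"offset": [0, 0, 0], "turn": 0}, {"offset": [0, 0, 0], "turn": 0}]}}

```text
t: 6.5
eef_pos: [0.4948, 0.0956, 0.3495]
ee_rot: [-3.14, 0.001, -1.569]
force: [-1.1, -0.1, -0.1]
width: 0.0877
```

```bash
python3 - <<'E'
from h import *
s=get_state(); print(s["t"],s["eef_pos"],s["ee_rot"],s["force"],s["width"])
f=look("wrist"); np.save("/tmp/b1.npy",f,allow_pickle=True)
h=cv2.cvtColor(f["frame"],cv2.COLOR_BGR2HSV); v,u=np.mgrid[:420,:560]
m=((h[...,2]<55)&(v<240)&(u>200)&(u<350)).astype(np.uint8); P=cloud(f); print("z of black px",np.percentile(P[m>0][:,2],[5,25,50,75,95]).round(4))
c=max(cv2.findContours(m,0,1)[0],key=cv2.contourArea); e=circ(onplane(f,c[:,0],.06)); print(cv2.boundingRect(c),e)
cv2.imwrite("pics/b1.png",f["frame"])
E
```

```text
6.5 [0.49482424 0.09556642 0.34949697] [-3.14023854e+00  1.21301464e-03 -1.56946629e+00] [-1.09703908 -0.0837503  -0.0675165 ] 0.08772373864960499
z of black px [0.0586 0.0594 0.0598 0.0603 0.0611]
(238, 115, 78, 72) (array([0.495015  , 0.05488276]), np.float64(0.024998311002643988))
```

View pics/b1.png

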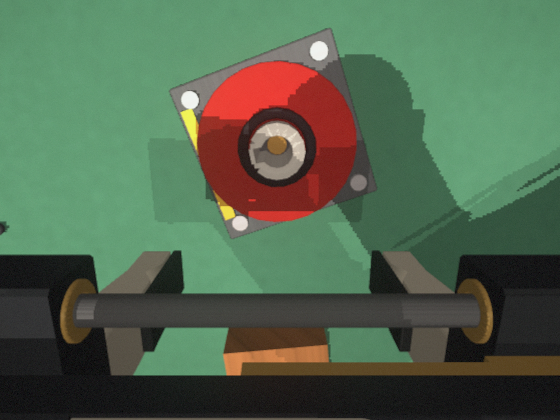

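The black ring is home: its top is at z≈0.060, and the picture shows it concentric with the nose at (277,147). Now the brass ring.

Call:
{"method": "send_rows", "body": {"motion": [{"offset": [4.5, -1.5, 0], "turn": 0}, {"offset": [9.0, -3.0, 0], "turn": 0}, {"offset": [13.5, -4.5, 0], "turn": 0}, {"offset": [18.0, -6.0, 0], "turn": 0}, {"offset": [22.5, -7.5, 0], "turn": 0}, {"offset": [27.0, -9.0, 1], "turn": 0}, {"offset": [31, -10.4, 3], "turn": 0}, {"offset": [31.8, -10.7, 7], "turn": 0}]}}

```text
t: 7.35
eef_pos: [0.6029, -0.2279, 0.2786]
ee_rot: [-3.139, -0.001, -1.574]
force: [0.3, -0.0, -0.2]
width: 0.0875
```

Call:
{"method": "send_rows", "body": {"motion": [{"offset": [0, 0, 4], "turn": 0}, {"offset": [0, 0, 7], "turn": 0}, {"offset": [0, 0, 9], "turn": 0}, {"offset": [0, 0, 9], "turn": 0}]}}

```text
t: 7.75
eef_pos: [0.5994, -0.2236, 0.1839]
ee_rot: [3.133, 0.001, -1.573]
force: [-0.3, 0.3, -0.5]
width: 0.0879
```

Call:
{"method": "send_rows", "body": {"motion": [{"offset": [0, 0, 0], "turn": 0}, {"offset": [0, 0, 0], "turn": 0}]}}

```text
t: 7.95
eef_pos: [0.6023, -0.2234, 0.1899]
ee_rot: [-3.14, -0.0, -1.571]
force: [-0.7, -0.4, 0.1]
width: 0.0876
```

Settled; adjusting by -0.12 cm in tool x and +0.83 cm in z, then closing.

Call:
{"method": "send_rows", "body": {"motion": [{"offset": [-0.1, 0, 0.4], "turn": 0}, {"offset": [-0.1, 0, 0.8], "turn": 0}, {"offset": [-0.1, 0, 0.8], "turn": 0}]}}

```text
t: 8.25
eef_pos: [0.6018, -0.2219, 0.1808]
ee_rot: [3.142, 0.0, -1.571]
force: [0.4, -0.9, 0.2]
width: 0.0876
```

Call:
{"method": "send_rows", "body": {"motion": [{"offset": [0, 0, 0], "turn": 0}, {"offset": [0, 0, 0], "turn": 0}, {"offset": [0, 0, 0], "turn": 0}, {"offset": [0, 0, 0], "turn": 0}, {"offset": [0, 0, 0], "turn": 0}, {"offset": [0, 0, 0], "turn": 0}], "hand": -1, "squeeze": 15}}

```text
t: 8.85
eef_pos: [0.602, -0.2221, 0.1809]
ee_rot: [3.142, -0.0, -1.571]
force: [-0.5, 0.6, 0.5]
width: 0.0585
```

```bash
python3 - <<'E'
from h import *
s=get_state(); print(s["t"],s["eef_pos"],s["ee_rot"],s["force"],s["width"])
E
```

```text
8.85 [ 0.60197993 -0.22205006  0.18089463] [ 3.14156216e+00 -1.31008509e-05 -1.57075483e+00] [-0.53020565  0.57015581  0.52028408] 0.05847195390015766
```

Call:
{"method": "send_rows", "body": {"motion": [{"offset": [0, 0, -4], "turn": 0}, {"offset": [0, 0, -8], "turn": 0}, {"offset": [-4, 1.5, -10], "turn": 0}, {"offset": [-8.4, 3.2, -10], "turn": 0}, {"offset": [-12.8, 4.9, -10], "turn": 0}, {"offset": [-17.2, 6.6, -10], "turn": 0}, {"offset": [-21.6, 8.3, -10], "turn": 0}, {"offset": [-25, 9.7, -10], "turn": 0}]}}

```text
t: 9.65
eef_pos: [0.5037, 0.0298, 0.2809]
ee_rot: [-3.141, 0.0, -1.57]
force: [1.4, 0.4, -1.3]
width: 0.0584
```

Call:
{"method": "send_rows", "body": {"motion": [{"offset": [-2.6, 1.0, 0], "turn": 0}, {"offset": [-2.6, 1.0, 0], "turn": 0}, {"offset": [-2.6, 1.0, 0], "turn": 0}, {"offset": [-2.6, 1.0, 0], "turn": 0}]}}

```text
t: 10.05
eef_pos: [0.4951, 0.0536, 0.2808]
ee_rot: [3.141, -0.0, -1.571]
force: [-0.2, -0.8, -1.3]
width: 0.0581
```

```bash
python3 - <<'E'
from h import *
s=get_state(); print(s["t"],s["eef_pos"],s["ee_rot"],s["force"],s["width"])
f=look("wrist","place2"); h=cv2.cvtColor(f["frame"],cv2.COLOR_BGR2HSV); v,u=np.mgrid[:420,:560]
m=((h[...,0]>10)&(h[...,0]<32)&(h[...,1]>140)&(h[...,2]>70))
for c in(272,276,280): k=np.where(m[180:350,c])[0]+180; print(c,k.min(),k.max(),onplane(f,(c,k.min()),s["eef_pos"][2]-.1809),onplane(f,(c,k.max()),s["eef_pos"][2]-.1669))
k=np.where(m[270:285].any(0))[0];print(k.min(),k.max())
E
```

```text
10.05 [0.49507143 0.05358432 0.28076059] [ 3.14142537e+00 -1.13627661e-04 -1.57095856e+00] [-0.20269561 -0.79674301 -1.3461109 ] 0.05808520222430043
272 212 334 [[0.49729227 0.02611638 0.09986059]] [[0.49736398 0.08065201 0.11386059]]
276 211 334 [[0.49547136 0.0256419  0.09986059]] [[0.49552011 0.08065429 0.11386059]]
280 211 334 [[0.49365224 0.02564358 0.09986059]] [[0.4936762  0.08065656 0.11386059]]
135 417
```

Call:
{"method": "send_rows", "body": {"motion": [{"offset": [-0.1, 0, 1], "turn": 0}, {"offset": [-0.1, 0, 2.0], "turn": 0}, {"offset": [-0.1, 0, 2.6], "turn": 0}, {"offset": [-0.1, 0, 3.1], "turn": 0}, {"offset": [-0.1, 0, 3.6], "turn": 0}, {"offset": [-0.1, 0, 3.9], "turn": 0}, {"offset": [-0.1, 0, 3.9], "turn": 0}]}}

```text
t: 10.8
eef_pos: [0.4949, 0.0549, 0.2414]
ee_rot: [3.141, -0.0, -1.571]
force: [0.4, 0.1, -1.2]
width: 0.0581
```

Call:
{"method": "send_rows", "body": {"motion": [{"offset": [0, 0, 0], "turn": 0}, {"offset": [0, 0, 0], "turn": 0}, {"offset": [0, 0, 0], "turn": 0}, {"offset": [0, 0, 0], "turn": 0}, {"offset": [0, 0, -2], "turn": 0}, {"offset": [0, 0, -5], "turn": 0}, {"offset": [0, 0, -9.5], "turn": 0}], "hand": 1}}

```text
t: 11.5
eef_pos: [0.4942, 0.0546, 0.3362]
ee_rot: [3.138, -0.002, -1.571]
force: [1.5, 1.0, -0.6]
width: 0.0875
```

Call:
{"method": "send_rows", "body": {"motion": [{"offset": [-4, 0, -1], "turn": 0}, {"offset": [-4, 0, -1], "turn": 0}, {"offset": [-4, 0, -1], "turn": 0}]}}

```text
t: 11.8
eef_pos: [0.4948, 0.0955, 0.3472]
ee_rot: [-3.141, 0.001, -1.569]
force: [-0.3, -0.4, 0.0]
width: 0.0876
```

```bash
python3 - <<'E'
from h import *
s=get_state(); print(s["t"],s["eef_pos"],s["ee_rot"],s["force"],s["width"])
f=look("wrist"); np.save("/tmp/b2.npy",f,allow_pickle=True)
h=cv2.cvtColor(f["frame"],cv2.COLOR_BGR2HSV); v,u=np.mgrid[:420,:560]
m=((h[...,0]>10)&(h[...,0]<32)&(h[...,1]>140)&(h[...,2]>70)&(v<240)&(u>230)&(u<330)).astype(np.uint8); P=cloud(f); print("z of brass px",np.percentile(P[m>0][:,2],[5,25,50,75,95]).round(4))
c=max(cv2.findContours(m,0,1)[0],key=cv2.contourArea); print(cv2.boundingRect(c),circ(onplane(f,c[:,0],.074)))
cv2.imwrite("pics/b2.png",f["frame"][60:260,160:400].repeat(3,0).repeat(3,1))
E
```

```text
11.8 [0.4947819  0.09550467 0.34723094] [-3.14086926e+00  6.96699844e-04 -1.56946701e+00] [-0.26960861 -0.3535293   0.0353994 ] 0.08758369982811234
z of brass px [0.0319 0.0727 0.0736 0.0742 0.0749]
(235, 109, 84, 85) (array([0.49527461, 0.05440294]), np.float64(0.028224297031009548))
```

View pics/b2.png

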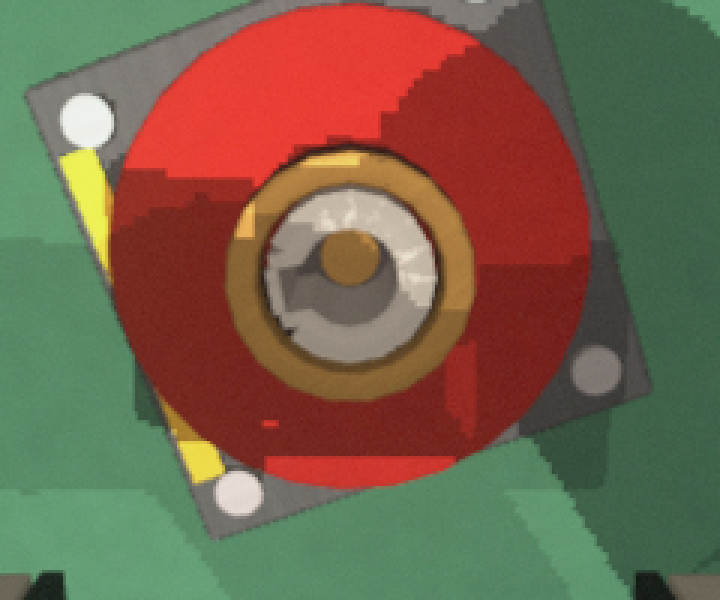

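Both rings are home: brass top z≈0.074, centre (0.4953, 0.0544), and the picture shows it concentric. Next I'll look at the shaft.

Call:
{"method": "send_rows", "body": {"motion": [{"offset": [-4.6, 0, 0], "turn": 0}, {"offset": [-9.2, 0, 0], "turn": 0}, {"offset": [-13.8, 0, 0], "turn": 0}, {"offset": [-18.4, 0.2, 0], "turn": 0}, {"offset": [-22.4, 0.4, 0], "turn": 0}, {"offset": [-22.4, 0.4, 0], "turn": 0}, {"offset": [-22.4, 0.4, 0], "turn": 0}]}}

```text
t: 12.55
eef_pos: [0.4908, 0.3191, 0.3454]
ee_rot: [3.14, -0.002, -1.57]
force: [0.3, -0.7, -0.6]
width: 0.0874
```

```bash
python3 - <<'E'
from h import *
s=get_state(); print(s["t"],s["eef_pos"],s["ee_rot"],s["force"],s["width"])
f=look("wrist"); np.save("/tmp/sh.npy",f,allow_pickle=True)
h=cv2.cvtColor(f["frame"],cv2.COLOR_BGR2HSV); v,u=np.mgrid[:420,:560]; P=cloud(f)
b=(h[...,0]>95)&(h[...,0]<130)&(h[...,1]>90)&(v<250)&(h[...,2]>40)
c=max(cv2.findContours(b.astype(np.uint8),0,1)[0],key=cv2.contourArea); print(cv2.boundingRect(c))
t=b&(P[...,2]>.095); print(t.sum(),P[t].mean(0),P[t].std(0))
c=max(cv2.findContours(t.astype(np.uint8),0,1)[0],key=cv2.contourArea)
W=(onplane(f,c[:,0],.1)[:,:2]*1e4).astype(np.float32); print("top rect",cv2.minAreaRect(W))
y=(h[...,0]>20)&(h[...,0]<35)&(h[...,1]>130)&(h[...,2]>100)&(v<250)
n,l,st,ce=cv2.connectedComponentsWithStats(y.astype(np.uint8))
for i in range(1,n):
    if st[i,4]>6: print("yel",st[i],P[l==i].mean(0).round(4),onplane(f,ce[i],P[l==i][:,2].mean()).round(4))
cv2.imwrite("pics/shaft.png",f["frame"][60:260,160:400].repeat(3,0).repeat(3,1))
E
```

```text
12.55 [0.49077794 0.31910336 0.34542364] [ 3.13980132e+00 -2.01889270e-03 -1.56992739e+00] [ 0.26750142 -0.68123266 -0.59242864] 0.08738951039227805
(0, 74, 26, 74)
1295 [0.49108059 0.26931936 0.1009491 ] [0.00662667 0.00741211 0.01534318]
top rect ((4919.09619140625, 2691.93603515625), (238.7176055908203, 230.45071411132812), 62.46244812011719)
yel [238 119   8  11  45] [0.5143 0.2586 0.0656] [[0.5143 0.2586 0.0656]]
```

View pics/shaft.png

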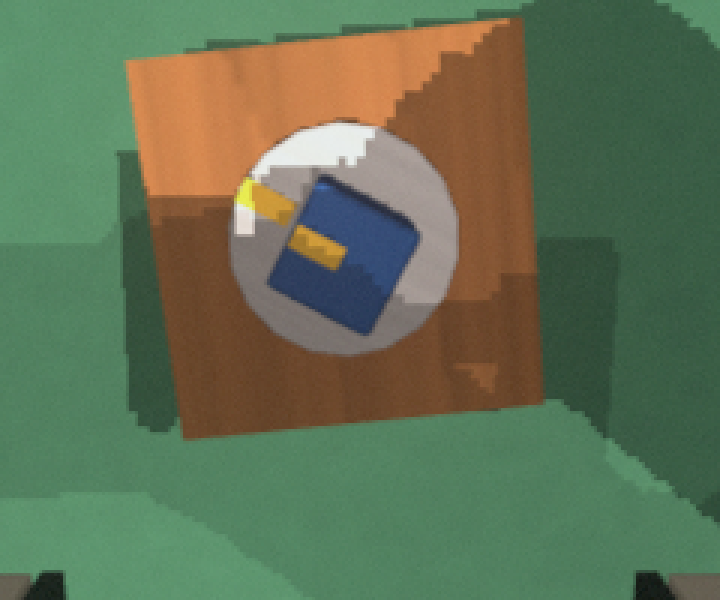

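The grip is at about (343,255) in the crop and its yellow key mark points up and left (world +x, −y), so the key angle is roughly −27°. I'll check the centre with the flange circle.

```bash
python3 - <<'E'
from h import *
f=np.load("/tmp/sh.npy",allow_pickle=True).item()
h=cv2.cvtColor(f["frame"],cv2.COLOR_BGR2HSV); v,u=np.mgrid[:420,:560]
w=((h[...,1]<70)&(np.hypot(u-274.7,v-139.7)<45)).astype(np.uint8)
c=max(cv2.findContours(w,0,1)[0],key=cv2.contourArea); print("flange",circ(onplane(f,cv2.convexHull(c)[:,0],.066)))
y=((h[...,0]>12)&(h[...,0]<35)&(h[...,1]>130)&(h[...,2]>110)&(np.hypot(u-272,v-145)<40)&~((h[...,0]<15))).astype(np.uint8)
box=np.float64([(160+286/3,60+227/3),(160+348/3,60+250/3),(160+340/3,60+270/3)])
a=onplane(f,[(160+293/3,60+238/3),(160+343/3,60+260/3)],.1); d=a[0]-a[1]; print("mark on grip",np.degrees(np.arctan2(d[1],d[0])))
# grip top corners seen in the picture
k=onplane(f,[(160+x/3,60+y/3) for x,y in((322,176),(419,235),(367,335),(268,284))],.1); print(k.round(4),k.mean(0)); 
for i in range(4): e=k[(i+1)%4]-k[i]; print(np.linalg.norm(e).round(4),np.degrees(np.arctan2(e[1],e[0])).round(1))
E
```

```text
flange (array([0.49194458, 0.2696146 ]), np.float64(0.02656692811124455))
mark on grip -23.627991324898034
[[0.4959 0.2533 0.1   ]
 [0.4765 0.2648 0.1   ]
 [0.4868 0.2851 0.1   ]
 [0.507  0.2746 0.1   ]] [0.49157342 0.26946418 0.1       ]
0.0226 149.3
0.0228 63.1
0.0227 -27.5
0.0241 -117.5
```

Call:
{"method": "send_rows", "body": {"motion": [{"offset": [2.5, 0, 1], "turn": 7}, {"offset": [5.0, -0.1, 2], "turn": 14}, {"offset": [5.0, -0.1, 3], "turn": 21}, {"offset": [5.0, -0.1, 4], "turn": 27.5}, {"offset": [5.0, -0.1, 4.5], "turn": 27.5}, {"offset": [5.0, -0.1, 4.5], "turn": 27.5}]}}

```text
t: 13.2
eef_pos: [0.4919, 0.2677, 0.3012]
ee_rot: [3.141, -0.001, -2.049]
force: [0.4, -0.2, 0.7]
width: 0.0875
```

```bash
python3 - <<'E'
from h import *
s=get_state(); print(s)
E
```

```text
{'t': 13.2, 'q': array([ 8.47863215e-01,  2.62333142e-01, -3.82496863e-01, -1.14510365e-04,
       -9.27533692e-01, -1.32577900e+00]), 'qd': array([ 0.00925757, -0.01010494,  0.02224654,  0.00639481, -0.01363349,
        0.001768  ]), 'joint_efforts': array([ -0.13118958, -45.96731186,  24.55644965,   5.87581158,
         0.11627083,  -0.25339832]), 'eef_pos': array([0.49193751, 0.26769986, 0.30120686]), 'ee_rot': array([ 3.14112367e+00, -1.49836084e-03, -2.04878052e+00]), 'force': array([ 0.42074286, -0.22655639,  0.71781876]), 'moment': array([ 0.02012207, -0.01149805,  0.01727768]), 'width': 0.08747180220624626}
```

Call:
{"method": "send_rows", "body": {"motion": [{"offset": [-0.15, 0.1, 2], "turn": 0}, {"offset": [-0.15, 0.1, 4], "turn": 0}, {"offset": [-0.15, 0.1, 5.3], "turn": 0}, {"offset": [-0.15, 0.1, 5.3], "turn": 0}, {"offset": [-0.15, 0.1, 5.3], "turn": 0}]}}

```text
t: 13.7
eef_pos: [0.492, 0.2708, 0.2493]
ee_rot: [-3.141, -0.0, -2.05]
force: [-0.7, -0.8, -0.1]
width: 0.0875
```

Call:
{"method": "send_rows", "body": {"motion": [{"offset": [0, 0, 0], "turn": 0}, {"offset": [0, 0, 0], "turn": 0}, {"offset": [0, 0, 0], "turn": 0}, {"offset": [0, 0, 0], "turn": 0}, {"offset": [0, 0, 0], "turn": 0}, {"offset": [0, 0, 0], "turn": 0}, {"offset": [0, 0, 0], "turn": 0}, {"offset": [0, 0, 0], "turn": 0}], "hand": -1, "squeeze": 45}}

```text
t: 14.5
eef_pos: [0.4918, 0.2707, 0.2488]
ee_rot: [3.142, -0.0, -2.051]
force: [-0.3, 0.1, -0.9]
width: 0.029
```

Call:
{"method": "send_rows", "body": {"motion": [{"offset": [0, 0, 0], "turn": 0}]}}

```text
t: 14.6
eef_pos: [0.4918, 0.2707, 0.2488]
ee_rot: [-3.142, -0.0, -2.051]
force: [0.6, -0.2, 0.6]
width: 0.0241
```

```bash
python3 - <<'E'
from h import *
s=get_state(); print({k:np.round(s[k],4) for k in("t","eef_pos","ee_rot","force","moment","width")})
E
```

```text
{'t': np.float64(14.6), 'eef_pos': array([0.4918, 0.2707, 0.2488]), 'ee_rot': array([-3.1416e+00, -1.0000e-04, -2.0508e+00]), 'force': array([ 0.5815, -0.1666,  0.6024]), 'moment': array([ 0.0978, -0.0927, -0.0159]), 'width': np.float64(0.0241)}
```

Call:
{"method": "send_rows", "body": {"motion": [{"offset": [0, 0, -2], "turn": 0}, {"offset": [0, 0, -5], "turn": 0}, {"offset": [0, 0, -8], "turn": 0}, {"offset": [0, 0, -10], "turn": 0}, {"offset": [3.8, -2.0, -10], "turn": -8}, {"offset": [7.6, -4.1, -10], "turn": -16}, {"offset": [11.4, -6.1, -10], "turn": -24}, {"offset": [15.2, -8.2, -10], "turn": -32}]}}

```text
t: 15.4
eef_pos: [0.4935, 0.0964, 0.3482]
ee_rot: [3.14, -0.0, -1.486]
force: [1.3, -0.8, -4.5]
width: 0.024
```

```bash
python3 - <<'E'
from h import *
s=get_state(); print({k:np.round(s[k],4) for k in("t","eef_pos","ee_rot","force","moment","width")})
y=s["ee_rot"][2]; tx=np.array([np.cos(y),np.sin(y)]); ty=np.array([np.sin(y),-np.cos(y)])
d=np.array([.4951,.0552])-s["eef_pos"][:2]; print(d@tx*100,d@ty*100, np.degrees(y+np.pi/2))
E
```

```text
{'t': np.float64(15.4), 'eef_pos': array([0.4935, 0.0964, 0.3482]), 'ee_rot': array([ 3.1403e+00, -1.0000e-04, -1.4861e+00]), 'force': array([ 1.265 , -0.7907, -4.4831]), 'moment': array([-0.0101, -0.2514,  0.0502]), 'width': np.float64(0.024)}
4.122190122633955 0.18827751700173884 4.853070492167573
```

Call:
{"method": "send_rows", "body": {"motion": [{"offset": [2, 0.1, 0], "turn": -4}, {"offset": [4.1, 0.2, 0], "turn": -8}, {"offset": [4.1, 0.2, 0], "turn": -8}, {"offset": [4.1, 0.2, 0], "turn": -8}, {"offset": [4.1, 0.2, 0], "turn": -8}]}}

```text
t: 15.9
eef_pos: [0.4955, 0.0575, 0.3485]
ee_rot: [3.141, 0.0, -1.353]
force: [0.3, -0.3, -4.2]
width: 0.0237
```

```bash
python3 - <<'E'
from h import *
s=get_state(); print({k:np.round(s[k],4) for k in("t","eef_pos","ee_rot","force","moment","width")}, np.degrees(s["ee_rot"][2]+np.pi/2))
f=look("wrist"); np.save("/tmp/ins.npy",f,allow_pickle=True); cv2.imwrite("pics/ins.png",f["frame"])
P=cloud(f); zt=s["eef_pos"][2]-.2488+.066; print("flange top z",zt)
m=(abs(P[...,2]-zt)<.004)&(np.hypot(P[...,0]-.495,P[...,1]-.0542)<.035)
h=cv2.cvtColor(f["frame"],cv2.COLOR_BGR2HSV); 
v,u=np.where(m); print(len(u),u.min(),u.max(),v.min(),v.max())
E
```

```text
{'t': np.float64(15.9), 'eef_pos': array([0.4955, 0.0575, 0.3485]), 'ee_rot': array([ 3.1411e+00,  1.0000e-04, -1.3534e+00]), 'force': array([ 0.3237, -0.3313, -4.2171]), 'moment': array([ 0.0544, -0.0527, -0.0232]), 'width': np.float64(0.0237)} 12.457105418908839
flange top z 0.1657399927826185
3135 223 330 208 253
```

View pics/ins.png

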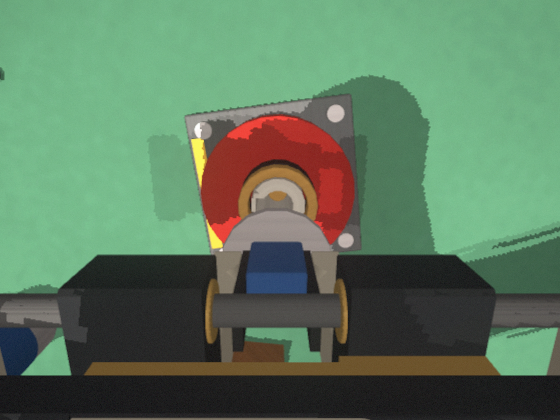

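The flange arc is visible from (223,250) up over (276,208), with the nose behind it. I'll fit the flange centre from its depth outline.

```bash
python3 - <<'E'
from h import *
from scipy.optimize import least_squares
f=np.load("/tmp/ins.npy",allow_pickle=True).item(); P=cloud(f); s=get_state(); R=f["range_z"]
pts=[]
for u in range(226,328,2):
    col=P[195:262,u,2]; k=np.where((col>.155)&(col<.172))[0]
    if len(k): pts.append((u,195+k[0]-.5))
pts=np.array(pts); print(pts[::6].tolist(), P[225,276],P[212:250:6,276,2].round(4))
for z in(.1597,.1657):
    for sel in(slice(None),slice(10,-10)):
        q=onplane(f,pts[sel],z)[:,:2]; r=least_squares(lambda c:np.hypot(*(q-c).T)-.027,[.495,.055]); print(z,r.x.round(4),"rms",np.sqrt(np.mean(r.fun**2)).round(5))
y=s["ee_rot"][2]; print(s["eef_pos"], "tx",np.cos(y),np.sin(y))
print("hub from here"); h=cv2.cvtColor(f["frame"],cv2.COLOR_BGR2HSV)
red=(((h[...,0]<8)|(h[...,0]>172))&(h[...,1]>150)&(h[...,2]>60)).astype(np.uint8)
c=max(cv2.findContours(red,0,1)[0],key=cv2.contourArea)[:,0]; c=c[c[:,1]<225]
q=onplane(f,c,.042)[:,:2]; q=q[abs(np.hypot(*(q-[.4953,.0542]).T)-.062)<.006]
r=least_squares(lambda c:np.hypot(*(q-c).T)-.0615,[.495,.055],loss="huber",f_scale=.001); print(r.x.round(4))
E
```

```text
[[226.0, 238.5], [238.0, 221.5], [250.0, 213.5], [262.0, 208.5], [274.0, 207.5], [286.0, 207.5], [298.0, 211.5], [310.0, 217.5], [322.0, 229.5]] [0.50007983 0.03791543 0.16432415] [0.1662 0.1659 0.166  0.1651 0.1656 0.1689 0.1754]
0.1597 [0.4956 0.057 ] rms 0.00015
0.1597 [0.4956 0.057 ] rms 0.00017
0.1657 [0.4959 0.0554] rms 0.00024
0.1657 [0.496  0.0553] rms 0.00015
[0.49549828 0.05760658 0.34857512] tx 0.21627924707658 -0.9763315457793974
hub from here
[0.4953 0.0545]
```

Call:
{"method": "send_rows", "body": {"motion": [{"offset": [0.24, 0.08, 1], "turn": 0}, {"offset": [0.24, 0.08, 2], "turn": 0}, {"offset": [0.24, 0.08, 3], "turn": 0}, {"offset": [0.24, 0.08, 3.4], "turn": 0}, {"offset": [0.24, 0.08, 3.7], "turn": 0}, {"offset": [0.24, 0.08, 4.0], "turn": 0}, {"offset": [0.24, 0.08, 4.0], "turn": 0}]}}

```text
t: 16.65
eef_pos: [0.4953, 0.0545, 0.3086]
ee_rot: [3.141, -0.0, -1.353]
force: [-0.2, 0.2, -4.2]
width: 0.0238
```

Call:
{"method": "send_rows", "body": {"motion": [{"offset": [0, 0, 0.2], "turn": 0}, {"offset": [0, 0, 0.4], "turn": 0}, {"offset": [0, 0, 0.4], "turn": 0}]}}

```text
t: 16.95
eef_pos: [0.4952, 0.0544, 0.3047]
ee_rot: [3.141, 0.0, -1.353]
force: [-0.7, -0.8, -5.0]
width: 0.0238
```

```bash
cat > st.py <<'E'
from h import *
s=get_state(); p=s["eef_pos"]; print({k:np.round(s[k],4) for k in("t","eef_pos","ee_rot","force","moment","width")}, "yaw",np.degrees(s["ee_rot"][2]+np.pi/2).round(2),"grip above seat",round(p[2]-.1658-.042,4))
E
python3 st.py
```

```text
{'t': np.float64(16.95), 'eef_pos': array([0.4952, 0.0544, 0.3047]), 'ee_rot': array([ 3.1414,  0.    , -1.3527]), 'force': array([-0.6783, -0.8291, -4.9967]), 'moment': array([-0.0114,  0.0852, -0.0646]), 'width': np.float64(0.0238)} yaw 12.49 grip above seat 0.0969
```

The tip is in the bore with no contact (about −4 to −5 N, roughly the shaft's weight). Continuing down gently to the keyway.

Call:
{"method": "send_rows", "body": {"motion": [{"offset": [0, 0, 0.3], "turn": 0}, {"offset": [0, 0, 0.5], "turn": 0}, {"offset": [0, 0, 0.7], "turn": 0}, {"offset": [0, 0, 0.85], "turn": 0}, {"offset": [0, 0, 0.95], "turn": 0}, {"offset": [0, 0, 0.95], "turn": 0}]}}

```text
t: 17.55
eef_pos: [0.4953, 0.0545, 0.2952]
ee_rot: [3.141, -0.0, -1.353]
force: [0.5, -0.0, -3.1]
width: 0.024
```

```bash
python3 st.py
```

```text
{'t': np.float64(17.55), 'eef_pos': array([0.4953, 0.0545, 0.2952]), 'ee_rot': array([ 3.1413e+00, -1.0000e-04, -1.3526e+00]), 'force': array([ 0.5265, -0.0278, -3.0588]), 'moment': array([ 0.0196,  0.0328, -0.0086]), 'width': np.float64(0.024)} yaw 12.5 grip above seat 0.0874
```

Call:
{"method": "send_rows", "body": {"motion": [{"offset": [0, 0, 0.15], "turn": 0}, {"offset": [0, 0, 0.3], "turn": 0}, {"offset": [0, 0, 0.4], "turn": 0}, {"offset": [0, 0, 0.4], "turn": 0}]}}

```text
t: 17.95
eef_pos: [0.4952, 0.0545, 0.2911]
ee_rot: [3.141, -0.0, -1.353]
force: [-0.2, -0.4, -3.8]
width: 0.0239
```

```bash
python3 st.py
```

```text
{'t': np.float64(17.95), 'eef_pos': array([0.4952, 0.0545, 0.2911]), 'ee_rot': array([ 3.1412, -0.    , -1.3527]), 'force': array([-0.209 , -0.3815, -3.7603]), 'moment': array([ 0.0262,  0.0739, -0.0638]), 'width': np.float64(0.0239)} yaw 12.5 grip above seat 0.0833
```

The key slipped in at the measured angle with no contact. Pushing on to the spring and home.

Call:
{"method": "send_rows", "body": {"motion": [{"offset": [0, 0, 0.5], "turn": 0}, {"offset": [0, 0, 1.0], "turn": 0}, {"offset": [0, 0, 1.5], "turn": 0}, {"offset": [0, 0, 1.9], "turn": 0}, {"offset": [0, 0, 2.2], "turn": 0}, {"offset": [0, 0, 2.4], "turn": 0}, {"offset": [0, 0, 2.4], "turn": 0}], "squeeze": 55}}

```text
t: 18.65
eef_pos: [0.4953, 0.0545, 0.2675]
ee_rot: [3.141, -0.0, -1.352]
force: [-3.6, 0.9, 3.1]
width: 0.0236
```

```bash
python3 st.py
```

```text
{'t': np.float64(18.65), 'eef_pos': array([0.4953, 0.0545, 0.2675]), 'ee_rot': array([ 3.1414e+00, -2.0000e-04, -1.3525e+00]), 'force': array([-3.6181,  0.8685,  3.0689]), 'moment': array([ 0.0554,  1.317 , -0.0112]), 'width': np.float64(0.0236)} yaw 12.51 grip above seat 0.0597
```

Call:
{"method": "send_rows", "body": {"motion": [{"offset": [0, 0, 0.2], "turn": 0}, {"offset": [0, 0, 0.35], "turn": 0}, {"offset": [0, 0, 0.45], "turn": 0}, {"offset": [0, 0, 0.5], "turn": 0}, {"offset": [0, 0, 0.5], "turn": 0}]}}

```text
t: 19.15
eef_pos: [0.4952, 0.0544, 0.263]
ee_rot: [-3.141, -0.0, -1.352]
force: [-4.6, 0.5, 7.1]
width: 0.0239
```

```bash
python3 st.py
```

```text
{'t': np.float64(19.15), 'eef_pos': array([0.4952, 0.0544, 0.263 ]), 'ee_rot': array([-3.1414e+00, -2.0000e-04, -1.3524e+00]), 'force': array([-4.6422,  0.4773,  7.1383]), 'moment': array([-0.0174,  1.9544, -0.0403]), 'width': np.float64(0.0239)} yaw 12.52 grip above seat 0.0552
```

Call:
{"method": "send_rows", "body": {"motion": [{"offset": [0, 0.05, 0.05], "turn": 0}, {"offset": [0, 0.05, 0.1], "turn": 0}, {"offset": [0, 0.05, 0.1], "turn": 0}, {"offset": [0, 0.05, 0.1], "turn": 0}]}}

```text
t: 19.55
eef_pos: [0.495, 0.0544, 0.2628]
ee_rot: [-3.14, -0.0, -1.352]
force: [-6.0, 0.6, 14.1]
width: 0.0234
```

```bash
python3 st.py
```

```text
{'t': np.float64(19.55), 'eef_pos': array([0.495 , 0.0544, 0.2628]), 'ee_rot': array([-3.1404e+00, -2.0000e-04, -1.3521e+00]), 'force': array([-5.9785,  0.6446, 14.1171]), 'moment': array([ 0.0994,  2.5042, -0.0429]), 'width': np.float64(0.0234)} yaw 12.53 grip above seat 0.055
```

Call:
{"method": "send_rows", "body": {"motion": [{"offset": [0, -0.03, 0.08], "turn": 0}, {"offset": [0, -0.03, 0.08], "turn": 0}, {"offset": [0, -0.03, 0.08], "turn": 0}, {"offset": [0, -0.03, 0.08], "turn": 0}, {"offset": [0, -0.03, 0.08], "turn": 0}]}}

```text
t: 20.05
eef_pos: [0.4951, 0.0544, 0.2627]
ee_rot: [-3.14, -0.0, -1.352]
force: [-10.7, 0.8, 23.9]
width: 0.0237
```

```bash
python3 st.py; python3 - <<'E'
from h import *
f=look("wrist"); g=look("side"); P=cloud(f); s=get_state()
h=cv2.cvtColor(f["frame"],cv2.COLOR_BGR2HSV)
pts=[]
for u in range(240,316,2):
    col=P[190:262,u,2]; k=np.where((col>.068)&(col<.088))[0]
    if len(k): pts.append((u,190+k[0]-.5))
print(P[206:250:4,276].round(4).tolist())
a=f["frame"][150:390,130:430]; b=g["frame"][130:290,200:400]
cv2.imwrite("pics/final.png",np.hstack([cv2.resize(a,(400,320)),cv2.resize(b,(400,320),interpolation=2)]))
E
```

```text
{'t': np.float64(20.05), 'eef_pos': array([0.4951, 0.0544, 0.2627]), 'ee_rot': array([-3.1405e+00, -3.0000e-04, -1.3518e+00]), 'force': array([-10.7273,   0.7683,  23.8723]), 'moment': array([ 0.2764,  4.2964, -0.0126]), 'width': np.float64(0.0237)} yaw 12.55 grip above seat 0.0549
[[0.5017, 0.0271, 0.074], [0.5016, 0.0278, 0.0783], [0.5013, 0.0292, 0.0799], [0.5009, 0.0309, 0.0803], [0.5005, 0.0329, 0.0802], [0.5, 0.0351, 0.0793], [0.4997, 0.0364, 0.081], [0.4992, 0.0386, 0.0804], [0.4987, 0.0408, 0.0798], [0.4986, 0.0414, 0.0832], [0.4985, 0.0417, 0.0873]]
```

View pics/final.png

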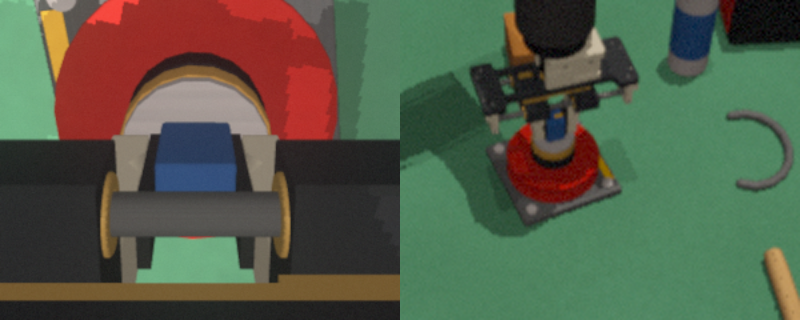

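```bash
python3 st.py; python3 -c "
from station import *
print(job_done())"
```

```text
{'t': np.float64(20.15), 'eef_pos': array([0.4951, 0.0544, 0.2627]), 'ee_rot': array([-3.1405e+00, -3.0000e-04, -1.3518e+00]), 'force': array([-10.0302,   1.7225,  23.0536]), 'moment': array([ 0.2618,  4.2966, -0.0094]), 'width': np.float64(0.0235)} yaw 12.54 grip above seat 0.0549
the job is handed in; nothing more can be done
None
```

I put the black ring and then the brass ring home on the nose, fitted the shaft, and handed the job in at 20 s with the arm still gripping and pushing down. `job_done()` returns no verdict, so the result rests on my own checks.

- **Rings:** the camera put the black ring's top at z ≈ 0.060 m and the brass ring's at ≈ 0.074 m. Both were within 1 mm of the hub axis.
- **Keyway:** I measured it at about +12.5° in the camera image and turned the shaft to match before inserting it. The key slipped in with no contact, so I did not need to turn it under a push.
- **Shaft at hand-in:** grip 54.9 mm above the seat (home is 55), and flange top at 0.080 m, so it rests on the brass ring. The wrist felt 23 N upward. Taking off about 9 N for the spring less the shaft's weight leaves roughly 14 N on the ring.
- **Grip:** the fingers were shut to 23.5 mm on the square end at 55 N.
- **Bystanders:** none was touched in any move, and the part of the bench in the last picture looked undisturbed. I did not measure their positions again.

One check did not fit: the wrist showed a sideways force of about −10 N and a moment of 4.3 N m that grew as I pushed harder. Shifting the shaft 0.5 mm sideways did not relieve it. This suggests a slight tilt or rubbing in the bore. The tool itself read upright to within about 0.001 rad and on the axis.

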